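Lock the capsule into the coffee machine

ROBOT

A 6-joint arm with a two-finger parallel gripper is mounted at the origin on the work surface; the furniture and walls round the work are solid. World frame = base frame: x ahead of the robot, y to its left, z up, the work surface at z = 0. Lengths are in m, angles in degrees, forces in N, time in s.
With the tool pointing down it reaches from about 0.25 to 0.725 m from the base axis. Payload 9.7 kg.
Tool frame: the origin (TCP) lies at the very end of the fingers, on their centre line; the grasp point (between the pads) lies 19 mm behind it (bot.pinch_z is the distance from the TCP to the grasp point, in m); x points along the fingers, z is the direction in which the jaws open and shut, and the axes are right-handed (so a half turn about x gives the same grasp; the last joint's range is limited). The gripper opens to 85 mm and grips with 20 to 120 N. Pads are 22 mm wide; open, the fingers measure 114 mm over their backs; the gripper's body (76 mm by 85 mm) begins 54 mm behind the grasp point. The pads swing forward as they close: fully open they stand 13 mm farther back than shut.
Start: joints at [-75.287, 4.979, 10.078, 95.1, 0, 90], TCP at [0.14, -0.532, 0.231] pointing down, gripper open.
Joint ranges: [-179.16, 179.16], [-48.56, 103.87], [-65.8, 70.77], [-126.05, 130.52], [-82.76, 87.17], [-180, 180]. Speed limits (degrees/s): [127.2, 127.2, 147.25, 180, 180, 180].

INTERFACE

Orientations are given as [roll, pitch, yaw] about the fixed x, y, z axes, in that order (R = Rz(yaw) Ry(pitch) Rx(roll)).
In Python, from workcell import bot gives the robot as it stands.
- The arm moves only by the tool play_rows, never from a script. Its argument "rows" is a list of rows, each a list of 3 entries, a list of its own where there are three numbers: the shift along the tool's x, y, z in cm, then the turn about the tool's x in degrees, then the finger opening in cm, from 0 to 8.54. A call has 1 to 12 rows; each row is the pose to reach, as a shift and turn from the pose commanded when the call began, along the tool's axes at that moment; what a row does not reach only later rows make up. A row lasts 1/12 s, in which the tool goes at most 41.7 mm and 7.16 degrees, less where a joint would pass 70% of its speed; a pose out of reach is approached as far as the arm can. A call with a gripper value outside its range is refused whole. The fingers move at their own pace and stop on an object; "squeeze" is the grip in N (left out, the last holds). Time passes only in rows, so rows that repeat a pose let the fingers close. It gives the time, the measured TCP pose, the force and the opening at its end, in the units of the state.
- bot.get_obs(): the state, without advancing time (a new reading comes with each control period).
- bot.camera(name): name is "scene" or "top"; returns (picture, depth): 384x512x3 uint8, blue, green, red; 384x512 float32, m along the optical axis (not along the pixel's ray), 0 where there is no reading.
- bot.camera_model(name): a dict with "fx", "fy", "cx", "cy" (pixels), "origin" and "attitude" of the camera in the world. Camera axes: x right, y down, z forward; pixel columns grow to the right and rows downward; lengths in m; the calibration is good to about 2 mm. A picture is of the moment at which its call begins. camera_model takes no time and is no camera call.
- bot.job_done(): hands the job in, once; it reports no verdict.
The state is a dict: "time": time; "q": joint angles; "qd": joint speeds; "joint_efforts": joint torques, N m; "ee_pos": TCP position; "tcp_rot": TCP orientation; "wrist_force": force on the tool from outside, world axes, zero at the start; "torque": the same for the moment, N m; "opening": finger opening in m.
Only numpy, scipy, OpenCV 4.12 (cv2) and the standard library are available. Lean on these libraries where they do the work, as an engineer would, in place of code of your own. Each camera call takes 0.05 s, during which the arm holds its last target.

TASK

Get the coffee machine ready to brew: with the handle still up, push its capsule drawer all the way in; then push the big locking handle over towards the front and down, past its dead point, until it snaps into lock and stays down by itself. Only push: do not pinch the handle's grip or hook it from its far side, do not pull the drawer further out, and leave the mug under the spout, the salt shaker and the snack bar where they are.

Things in the scene. Friction and masses are not known exactly. Their poses are not given: they have to be found in the camera images.
- machine: White capsule coffee machine, standing fast: base with steel drip grille, column, and a head 124 mm wide overhanging the grille from z 128 to 212 mm (194 mm at its front edge). Origin on the worktop, mid-width; z up, x towards its back, y to the left for someone facing its front. The front looks roughly at the robot: head front at x -85 mm, base front at -112, tank back at +106.
- drawer (a joint): How far the capsule drawer is out of the slot in the head's front (m): 0 = fully home against a hard stop, its panel touching the head; it starts 15 to 45 mm out. It slides straight along the machine's x, takes about 2 N to push, and stays where it is left.
- drawer_face (a point): Middle of the drawer's flat white front panel, on the face that is pushed, 158 mm above the worktop; moves with the drawer. The panel is 112 mm wide and reaches from 134 to 176 mm above the worktop; along its foot a black ledge 50 mm wide, its top at 141 mm, sticks out 7 mm.
- handle (a joint): Handle angle (rad): 0 = open, tipped 15 deg back from upright; grows as it is pushed over to the front and down. A spring returns it to 0 until the dead point at 1.57; beyond, it snaps to the stop at 1.745 (5 deg above level) and stays locked. Push at the grip, square to the arms: rising to 13 N near 0.9, nil at 1.57. It jams near 0.4 while the drawer is over 3 mm out.
- handle_grip (a point): Centre of the handle's black round grip bar, 23 mm thick, 92 mm long, lying along the machine's y, with a 2 mm ridge (grip_ridge) on its far side (front when open, under when locked), carried by steel arms outside the head at y -70 and +70 mm; moves with the handle. It is 309 mm above the worktop when open (30 mm behind the hinge axis) and 208 mm when locked (115 mm in front of the axis).
- handle_axis (a point): The handle's fixed hinge axis, at mid-width of the machine, along its y, 198 mm above the worktop; the grip bar's centre moves round it at 115 mm radius.
- mug: Mug with blue stripes, 90 mm wide and 97 mm high, handle to the machine's right, standing on the drip grille under the spout; origin at its foot. Stays there.
- shaker: Small glass salt shaker with a pierced round cap, 44 mm thick and 90 mm high, standing at the machine's left side; origin at its foot. Stays there.
- packet: Wrapped snack bar, 40 x 141 x 8 mm, lying on the worktop in front of the machine; origin at its underside. Stays there.

How it is judged:
By the outcome, as a careful person would: the job done as asked, in the order asked, and still so for the second after the job is handed in, with the robot touching nothing.
It also fails if it takes over 54 s, if anything falls off the work surface, if the arm or the gripper's body presses on something with over 40 N, if the wrist force passes 120 N, or if a joint passes its speed limit or range.

## Working session

There is one attempt and no reset: what is moved stays moved. The work goes in short steps, Python scripts to look and compute and a tool call to move; the robot and the scene stay as the last step left them, time stands still between calls to the robot, and variables do not carry over. Pictures are saved under pics/ and viewed, and the job is handed in when it is done.

Besides the shell and the picture viewer there is one more tool, called after "Emit:" as name(argument=value, ...) on one line, values as JSON. play_rows: Moves the arm, as the interface text tells. Its arguments: {"type":"object","properties":{"rows":{"type":"array"},"squeeze":{"type":"number"}},"required":["rows"]}

```bash
mkdir -p pics
cat > h.py <<'E'
import numpy as np,cv2
from workcell import bot
def snap(n,f):
    p,d=bot.camera(n); cv2.imwrite('pics/'+f+'.png',p); np.save('pics/'+f+'.npy',d); return p,d
E
python3 - <<'E'
from h import *
for n in('scene','top'):
    snap(n,n+'0'); print(bot.camera_model(n))
print(bot.get_obs())
E
```

```text
{'fx': 377.5271274420269, 'fy': 377.5271274420269, 'cx': 263.06216495904476, 'cy': 196.3396943929933, 'origin': array([0.14188696, 0.35087889, 0.84630446]), 'attitude': array([-139.19016272,   -1.00645814, -137.99653014])}
{'fx': 451.92860293870194, 'fy': 451.92860293870194, 'cx': 256.2793490740163, 'cy': 196.18219224843594, 'origin': array([0.21860726, 0.09381138, 1.01162558]), 'attitude': array([-157.81329315,   -0.6170932 , -115.80741129])}
{'time': 0.1, 'q': array([-7.52881905e+01,  5.00777766e+00,  1.00388495e+01,  9.50975722e+01,
       -6.13660144e-04,  9.00013929e+01]), 'qd': array([ 0.07863445,  0.0006762 ,  0.06581956,  0.05400659,  0.01063895,
       -0.00611959]), 'joint_efforts': array([ 2.36369615e-04, -5.21560907e+01,  4.65653944e+01,  1.60328188e-02,
        1.76595353e-05,  1.33123251e-05]), 'ee_pos': array([ 0.13962482, -0.53178361,  0.2306543 ]), 'tcp_rot': array([-179.46990073,   89.93349688,  105.24051621]), 'wrist_force': array([ 0.23692073, -0.09547527, -0.19565614]), 'torque': array([ 0.06916004, -0.03679223, -0.03147952]), 'opening': 0.08544069291841082}
```

View pics/scene0.png

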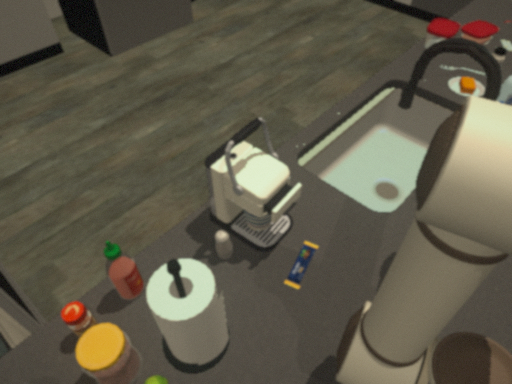

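View pics/top0.png

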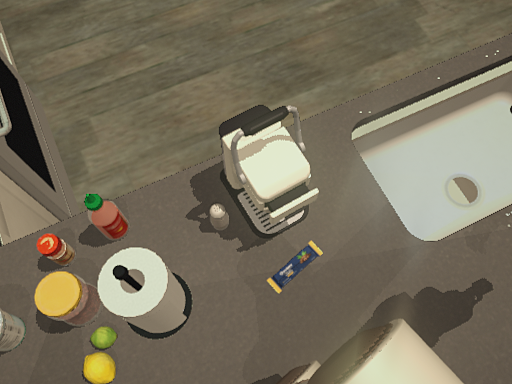

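```bash
cat >> h.py <<'E'
from scipy.spatial.transform import Rotation as Ro
def cloud(n,d):
    m=bot.camera_model(n); v,u=np.mgrid[:384,:512]
    P=np.stack([(u-m['cx'])/m['fx']*d,(v-m['cy'])/m['fy']*d,d],-1)
    W=P@Ro.from_euler('xyz',m['attitude'],degrees=True).as_matrix().T+m['origin']
    W[d<=0]=np.nan
    return W
def proj(n,X):
    m=bot.camera_model(n); R=Ro.from_euler('xyz',m['attitude'],degrees=True).as_matrix()
    c=(np.atleast_2d(X)-m['origin'])@R
    return np.c_[c[:,0]/c[:,2]*m['fx']+m['cx'],c[:,1]/c[:,2]*m['fy']+m['cy']]
E
python3 - <<'E'
from h import *
for n,(r0,r1,c0,c1) in {'scene':(110,260,190,340),'top':(90,300,190,340)}.items():
    p=cv2.imread(f'pics/{n}0.png'); d=np.load(f'pics/{n}0.npy')
    s=4 if n=='scene' else 2.8
    cv2.imwrite(f'pics/{n}0z.png',cv2.resize(p[r0:r1,c0:c1],None,fx=s,fy=s,interpolation=cv2.INTER_CUBIC))
    W=cloud(n,d)
    for (u,v) in ([(320,250),(263,180),(302,263)] if n=='scene' else [(330,200),(275,165),(295,267),(265,122)]): print(n,u,v,W[v,u].round(4))
E
```

```text
scene 320 250 [ 0.3841 -0.1657 -0.0006]
scene 263 180 [ 0.5371 -0.1046  0.2063]
scene 302 263 [ 0.3925 -0.0981  0.0071]
top 330 200 [ 0.4989 -0.251   0.0024]
top 275 165 [ 0.5547 -0.1196  0.206 ]
top 295 267 [ 0.3895 -0.0979  0.0073]
top 265 122 [ 0.5895 -0.1109  0.3217]
```

Run:
```python
from h import *
# fused: head top points z 0.2-0.22 bounding rect; drawer panel front etc.
for n in('scene','top'):
    W=cloud(n,np.load(f'pics/{n}0.npy')).reshape(-1,3)
    W=W[np.isfinite(W).all(1)]
    for z0,z1 in((.205,.216),(.30,.325),(.17,.18),(.14,.17),(.085,.1),(.003,.012)):
        A=W[(W[:,2]>z0)&(W[:,2]<z1)&(W[:,0]>.3)&(W[:,0]<.8)&(W[:,1]<.15)&(W[:,1]>-.3)]
        if len(A)>5: 
            r=cv2.minAreaRect(A[:,:2].astype(np.float32)); print(n,z0,z1,len(A),A.mean(0).round(3),np.round(r[0],3),np.round(r[1],3),round(r[2],1))
```

```text
scene 0.205 0.216 2058 [ 0.597 -0.111  0.209] [ 0.608 -0.113] [0.172 0.149] 3.4
scene 0.3 0.325 438 [ 0.594 -0.106  0.314] [ 0.597 -0.113] [0.025 0.133] 6.5
scene 0.17 0.18 365 [ 0.516 -0.098  0.175] [ 0.578 -0.115] [0.217 0.123] 5.8
scene 0.14 0.17 995 [ 0.529 -0.09   0.157] [ 0.574 -0.114] [0.22 0.12] 5.4
scene 0.085 0.1 195 [ 0.589 -0.041  0.09 ] [ 0.58  -0.029] [0.174 0.113] 19.3
scene 0.003 0.012 934 [ 0.448 -0.077  0.007] [ 0.508 -0.073] [0.414 0.447] 0.2
top 0.205 0.216 3689 [ 0.593 -0.112  0.209] [ 0.575 -0.004] [0.185 0.369] 15.5
top 0.3 0.325 784 [ 0.594 -0.111  0.316] [ 0.596 -0.114] [0.024 0.136] 5.2
top 0.17 0.18 438 [ 0.491 -0.112  0.176] [ 0.482 -0.034] [0.226 0.309] 48.8
top 0.14 0.17 968 [ 0.502 -0.105  0.158] [ 0.48  -0.025] [0.227 0.307] 46.1
top 0.085 0.1 143 [0.572 0.005 0.089] [0.543 0.04 ] [0.042 0.305] 46.2
top 0.003 0.012 3135 [ 0.456 -0.055  0.005] [ 0.511 -0.075] [0.45  0.424] 89.8
```

View pics/scene0z.png

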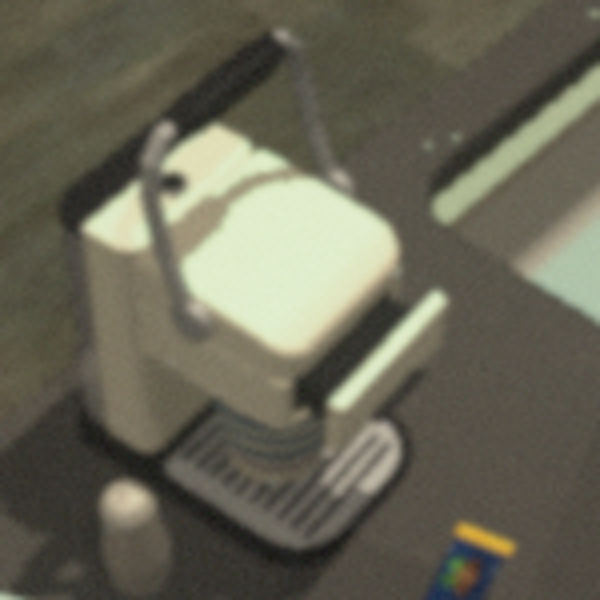

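View pics/top0z.png

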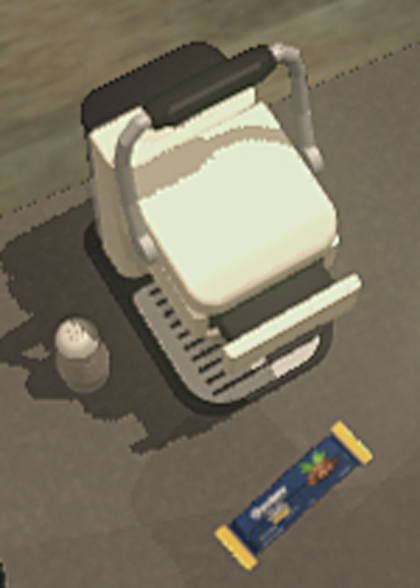

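Run:
```python
from h import *
a=np.deg2rad(5.4);R=np.array([[np.cos(a),np.sin(a)],[-np.sin(a),np.cos(a)]])
for n in('scene','top'):
    W=cloud(n,np.load(f'pics/{n}0.npy')).reshape(-1,3);W=W[np.isfinite(W).all(1)]
    W=W[(W[:,0]>.43)&(W[:,0]<.75)&(W[:,1]<.0)&(W[:,1]>-.22)]
    # panel top
    A=W[(abs(W[:,2]-.176)<.003)&(W[:,0]<.53)]; r=cv2.minAreaRect(A[:,:2].astype(np.float32)); print(n,'paneltop',len(A),r)
    F=W[(W[:,2]>.145)&(W[:,2]<.172)&(W[:,0]<.49+.1*0)]
    if len(F)>20:
        k=np.polyfit(F[:,1],F[:,0],1);print('front slope deg',np.rad2deg(np.arctan(k[0])),k,len(F),np.std(F[:,0]-np.polyval(k,F[:,1])))
    for z0,z1 in((.3,.33),(.17,.18),(.145,.172),(.185,.2),(.2,.215)):
        A=W[(W[:,2]>z0)&(W[:,2]<z1)]; B=A[:,:2]@R.T
        print(z0,len(A),'m-x pct',np.percentile(B[:,0],[1,5,50,95,99]).round(4),'m-y',np.percentile(B[:,1],[1,5,50,95,99]).round(4))
    G=W[W[:,2]>.313]; k=np.polyfit(G[:,1],G[:,0],1); print('grip slope',np.rad2deg(np.arctan(k[0])),G.mean(0),np.percentile(G[:,1],[0,100]))
```

```text
scene paneltop 229 ((0.5027463436126709, -0.12050630152225494), (0.06350347399711609, 0.1198091134428978), 4.6114420890808105)
front slope deg -1.1513611051816433 [-0.02009775  0.472147  ] 219 0.00618005135235382
0.3 438 m-x pct [0.5726 0.5733 0.5811 0.5905 0.5935] m-y [-0.2292 -0.216  -0.1592 -0.1109 -0.1049]
0.17 365 m-x pct [0.4577 0.4583 0.4679 0.6385 0.6595] m-y [-0.2226 -0.2139 -0.135  -0.1083 -0.1077]
0.145 904 m-x pct [0.4575 0.4581 0.4948 0.6431 0.6641] m-y [-0.222  -0.2084 -0.125  -0.108  -0.1074]
0.185 491 m-x pct [0.491  0.4918 0.5015 0.6401 0.6618] m-y [-0.2232 -0.2121 -0.1238 -0.0981 -0.0967]
0.2 2530 m-x pct [0.5037 0.5093 0.5715 0.6683 0.6788] m-y [-0.2359 -0.2257 -0.1644 -0.1097 -0.0977]
grip slope -4.3045039405376775 [ 0.59530522 -0.11028149  0.31745579] [-0.16632963 -0.05726102]
top paneltop 338 ((0.49131301045417786, -0.11959715187549591), (0.12304604053497314, 0.0552544966340065), 87.72296905517578)
front slope deg -1.3711770114638857 [-0.02393612  0.47321452] 306 0.008163542273855086
0.3 784 m-x pct [0.5709 0.5716 0.5801 0.5909 0.5937] m-y [-0.2325 -0.2214 -0.1655 -0.112  -0.1045]
0.17 435 m-x pct [0.4558 0.4565 0.4631 0.6075 0.65  ] m-y [-0.2269 -0.2194 -0.159  -0.1088 -0.1079]
0.145 863 m-x pct [0.4557 0.4562 0.4825 0.6168 0.6545] m-y [-0.2234 -0.2116 -0.1549 -0.1083 -0.108 ]
0.185 482 m-x pct [0.4893 0.4898 0.496  0.6202 0.6445] m-y [-0.226  -0.2171 -0.1545 -0.1082 -0.097 ]
0.2 4243 m-x pct [0.5002 0.5064 0.5666 0.669  0.6771] m-y [-0.2352 -0.2258 -0.1667 -0.1128 -0.1025]
grip slope -4.470920231318513 [ 0.59448255 -0.11299996  0.31824596] [-0.17067414 -0.05780485]
```

Run:
```python
from h import *
for n in('scene','top'):
    W=cloud(n,np.load(f'pics/{n}0.npy')).reshape(-1,3);W=W[np.isfinite(W).all(1)]
    W=W[(W[:,0]>.43)&(W[:,0]<.75)&(W[:,1]<-.04)&(W[:,1]>-.19)]
    yaw=5.
    for it in range(5):
        a=np.deg2rad(yaw);R=np.array([[np.cos(a),np.sin(a)],[-np.sin(a),np.cos(a)]])
        B=W[:,:2]@R.T
        F=(W[:,2]>.147)&(W[:,2]<.173); f0=np.percentile(B[F,0],3); s=F&(abs(B[:,0]-f0)<.004)
        k=np.polyfit(B[s,1],B[s,0],1); yaw-=np.rad2deg(np.arctan(k[0]))
    print(n,'yaw',yaw,s.sum(),'face mx',np.median(B[s,0]),'my range',B[s,1].min(),B[s,1].max())
    P=W[s]; G=(W[:,2]>.300)&(abs(B[:,1]-np.median(B[W[:,2]>.3,1]))<.045)
    print('grip mx',B[G,0].min(),B[G,0].max(),'z max',W[G,2].max(), 'my',B[W[:,2]>.3,1].min(),B[W[:,2]>.3,1].max())
    S=(W[:,2]>.180)&(W[:,2]<.192);print('head front',np.percentile(B[S,0],[1,3]), 'head my',np.percentile(B[S&(B[:,0]<.56),1],[1,99]))
    T=(abs(W[:,2]-.176)<.003)&(B[:,0]<.485);print('panel top mx',np.percentile(B[T,0],[2,10,90,95,98]),'my',np.percentile(B[T,1],[1,99]))
o=bot.get_obs();print(Ro.from_euler('xyz',o['tcp_rot'],degrees=True).as_matrix().round(3))
```

```text
scene yaw 4.701788612125154 164 face mx 0.46038834921592237 my range -0.21651134780856662 -0.10753256938154693
grip mx 0.5739203267471923 0.5990799460115573 z max 0.3214696309552183 my -0.22879415524683444 -0.09525422517694361
head front [0.49262768 0.49298316] head my [-0.21150757 -0.09045862]
panel top mx [0.45971062 0.46066749 0.46942244 0.47027159 0.47089459] my [-0.21816351 -0.10934075]
top yaw 4.590119429113752 180 face mx 0.4590183903163457 my range -0.21682389211136618 -0.10682011482458251
grip mx 0.5724884897091949 0.5967156339099686 z max 0.3238532597736651 my -0.2294072697582936 -0.09370405016618742
head front [0.48398707 0.49173005] head my [-0.21470316 -0.09380982]
panel top mx [0.45827776 0.45935917 0.46853015 0.46908322 0.46957045] my [-0.21638329 -0.1090214 ]
[[-0.     0.967  0.254]
 [ 0.001  0.254 -0.967]
 [-1.    -0.    -0.001]]
```

Emit:
play_rows(rows=[[[0,3,-2.5],2,0],[[0,6.5,-5.4],5,0],[[0,10.5,-8.7],8,0],[[0,14.5,-12],10,0],[[0,18.5,-15.3],10,0],[[0,22.5,-18.6],10,0],[[0,26.5,-21.9],10,0],[[0,30.5,-25.2],10,0],[[0,34,-28.1],10,0],[[0,36.5,-30.2],10,0],[[0,38,-31.5],10,0],[[0,38.3,-31.7],10,0]], squeeze=40)

```text
time: 1.1
ee_pos: [0.4302, -0.126, 0.2312]
tcp_rot: [47.0, 90.0, -38.3]
wrist_force: [1.2, -1.6, -0.4]
opening: -0.0001
```

Emit:
play_rows(rows=[[[2,0,0],0,0],[[4,0,0],0,0],[[6,0,0],0,0],[[7.2,0,0],0,0],[[7.5,0,0],0,0],[[7.5,0,0],0,0]])

```text
time: 1.6
ee_pos: [0.4292, -0.1281, 0.1558]
tcp_rot: [-112.4, 89.9, 162.3]
wrist_force: [0.6, 0.4, 0.4]
opening: -0.0002
```

```bash
cat >> h.py <<'E'
YAW=4.65
def mach(o=None):
    o=o or bot.get_obs(); a=np.deg2rad(YAW); p=o['ee_pos']
    R=Ro.from_euler('xyz',o['tcp_rot'],degrees=True).as_matrix()
    print('t',round(o['time'],2),'mx,my,z',np.round([p[0]*np.cos(a)+p[1]*np.sin(a),-p[0]*np.sin(a)+p[1]*np.cos(a),p[2]],4),'heading y',np.rad2deg(np.arctan2(R[1,1],R[0,1])).round(2),'F',o['wrist_force'].round(1))
E
python3 - <<'E'
from h import *
mach()
p,d=snap('top','top1'); cv2.imwrite('pics/top1z.png',cv2.resize(p[90:330,150:400],None,fx=2.4,fy=2.4))
E
```

```text
t 1.6 mx,my,z [ 0.4174 -0.1625  0.1558] heading y 4.69 F [0.6 0.4 0.4]
```

View pics/top1z.png

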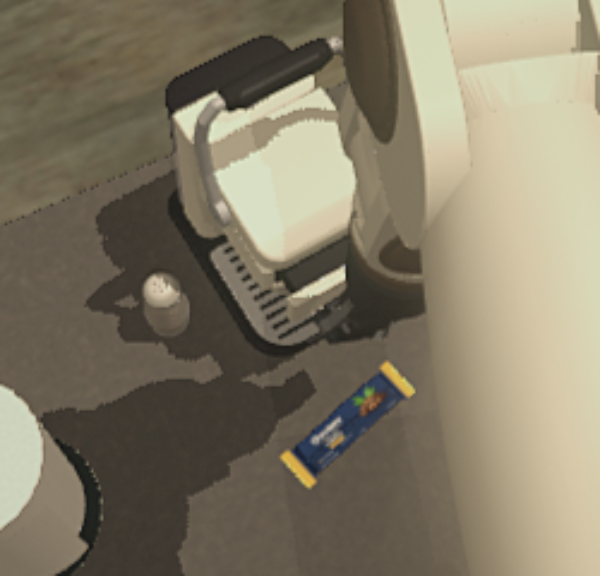

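Emit:
play_rows(rows=[[[0,1,0],0,0],[[0,2,0],0,0],[[0,2.5,0],0,0],[[0,2.8,0],0,0],[[0,3.1,0],0,0],[[0,3.4,0],0,0],[[0,3.7,0],0,0],[[0,4.0,0],0,0],[[0,4.3,0],0,0],[[0,4.6,0],0,0],[[0,4.8,0],0,0],[[0,4.8,0],0,0]])

```text
time: 2.65
ee_pos: [0.4779, -0.1241, 0.1562]
tcp_rot: [92.4, 90.0, 7.2]
wrist_force: [0.5, 0.2, -0.6]
opening: 0.0001
```

Run:
```python
from h import *
mach()
```

```text
t 2.65 mx,my,z [ 0.4662 -0.1624  0.1562] heading y 4.72 F [ 0.5  0.2 -0.6]
```

Emit:
play_rows(rows=[[[0,0.1,0],0,0],[[0,0.2,0],0,0],[[0,0.3,0],0,0],[[0,0.4,0],0,0],[[0,0.5,0],0,0],[[0,0.6,0],0,0]])

```text
time: 3.15
ee_pos: [0.4822, -0.1237, 0.1562]
tcp_rot: [-88.0, 89.8, -173.3]
wrist_force: [-13.9, -0.6, 4.7]
opening: -0.0003
```

Run:
```python
from h import *
mach()
```

```text
t 3.15 mx,my,z [ 0.4706 -0.1624  0.1562] heading y 4.7 F [-13.9  -0.6   4.7]
```

Emit:
play_rows(rows=[[[0,0.1,0],0,0],[[0,0.1,0],0,0],[[0,0.1,0],0,0]])

```text
time: 3.4
ee_pos: [0.4822, -0.1237, 0.1562]
tcp_rot: [-89.4, 89.7, -174.8]
wrist_force: [-15.8, -1.2, 5.7]
opening: -0.0002
```

Run:
```python
from h import *
mach()
```

```text
t 3.4 mx,my,z [ 0.4706 -0.1624  0.1562] heading y 4.68 F [-15.8  -1.2   5.7]
```

Emit:
play_rows(rows=[[[0,-1,0],0,0],[[0,-2.5,0],0,0],[[0,-4.5,0],0,0],[[0,-5.5,0],0,0],[[-3,-6,0],0,0],[[-6,-6,0],0,0],[[-9.5,-6,0],0,0],[[-13,-6,0],0,0],[[-16.5,-6,0],0,0],[[-20,-6,0],0,0],[[-21.5,-6,0],0,0],[[-21.5,-6,0],0,0]])

```text
time: 4.4
ee_pos: [0.4253, -0.1287, 0.3751]
tcp_rot: [70.1, 89.6, -15.2]
wrist_force: [0.6, -0.4, -0.3]
opening: 0.0002
```

Run:
```python
from h import *
mach()
p,d=snap('scene','scene2'); cv2.imwrite('pics/scene2z.png',cv2.resize(p[90:300,170:380],None,fx=2.8,fy=2.8))
W=cloud('scene',d).reshape(-1,3);W=W[np.isfinite(W).all(1)];a=np.deg2rad(YAW)
mx=W[:,0]*np.cos(a)+W[:,1]*np.sin(a);my=-W[:,0]*np.sin(a)+W[:,1]*np.cos(a)
s=(W[:,2]>.147)&(W[:,2]<.173)&(abs(my+.162)<.055)&(mx>.44)
print('face',s.sum(),np.percentile(mx[s],[1,3,10,50]))
```

```text
t 4.4 mx,my,z [ 0.4135 -0.1628  0.3751] heading y 4.71 F [ 0.6 -0.4 -0.3]
face 231 [0.47965284 0.47982636 0.48021973 0.48117746]
```

View pics/scene2z.png

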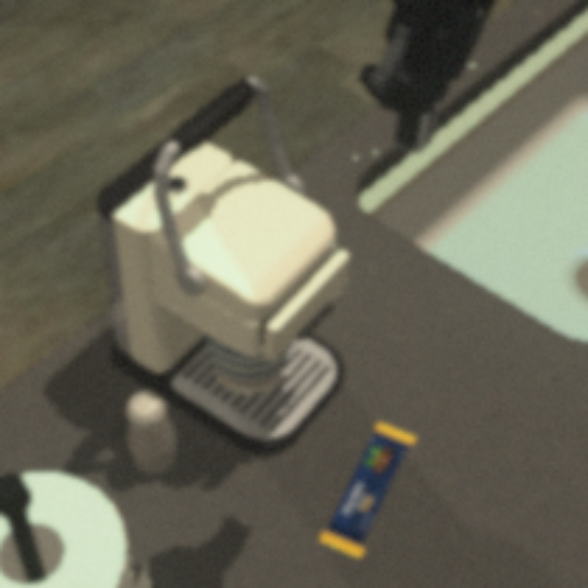

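Emit:
play_rows(rows=[[[0,2,0],0,0],[[0,4.5,0],0,0],[[0,7,0],0,0],[[0,9.5,0],0,0],[[0,12,0],0,0],[[0,14.5,0],0,0],[[0,17,0],0,0],[[0,19,0],0,0],[[0,20.5,0],0,0],[[0,21.5,0],0,0],[[0,21.5,0],0,0]])

```text
time: 5.37
ee_pos: [0.6408, -0.1106, 0.368]
tcp_rot: [-107.7, 89.8, 167.1]
wrist_force: [-0.3, -0.2, -1.5]
opening: -0.0002
```

Run:
```python
from h import *
mach(); print(bot.get_obs()['q'].round(1))
```

```text
t 5.37 mx,my,z [ 0.6297 -0.1622  0.368 ] heading y 4.75 F [-0.3 -0.2 -1.5]
[ -9.8  29.9  57.5 117.9   0.  165.5]
```

Emit:
play_rows(rows=[[[2,0,0],0,0],[[4,0,0],0,0],[[6,0,0],0,0],[[7,0,0],0,0],[[7.4,0,0],0,0],[[7.4,0,0],0,0]])

```text
time: 5.87
ee_pos: [0.6379, -0.1108, 0.2963]
tcp_rot: [-105.0, 89.9, 169.7]
wrist_force: [-0.5, 0.1, 0.2]
opening: -0.0002
```

Run:
```python
from h import *
mach(); print(bot.get_obs()['q'].round(1))
p,d=snap('scene','scene3'); q,_=snap('top','top3'); cv2.imwrite('pics/s3z.png',np.hstack([cv2.resize(p[70:270,170:370],None,fx=2,fy=2),cv2.resize(q[70:270,170:370],None,fx=2,fy=2)]))
```

```text
t 5.87 mx,my,z [ 0.6268 -0.1622  0.2963] heading y 4.7 F [-0.5  0.1  0.2]
[ -9.9  22.3  38.2 106.    0.  165.4]
```

View pics/s3z.png

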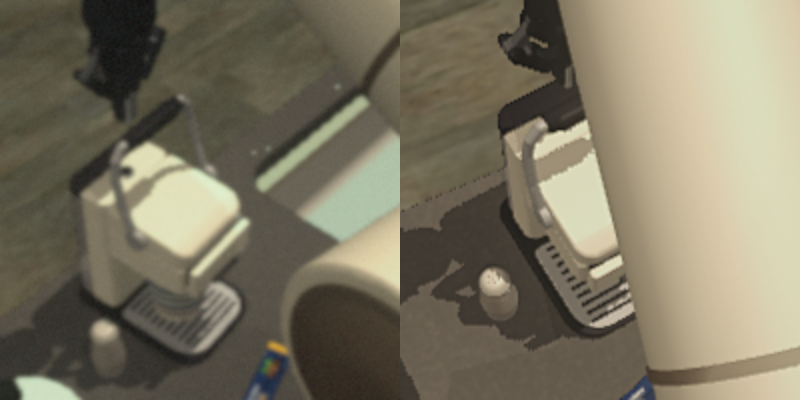

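Run:
```python
from h import *
def tcp(ph):
    a=np.deg2rad(ph); c=np.array([.555-.115*np.sin(a),.198+.115*np.cos(a)]); r=.0115
    if ph<15: d=np.interp(ph,[-15,15],[.013,.0]); k=c+[r,-d]
    elif ph<65: al=np.deg2rad((ph-15)*1.8); k=c+[r*np.cos(al),r*np.sin(al)]
    else: k=c+[-np.interp(ph,[65,75],[0,.009]),r]
    return k+[.011,0]
p0=np.array([.6268,.2963]); off=p0
for ph in np.arange(-15,84,4.):
    t=tcp(ph); print(ph,'x %.2f y %.2f'%(-(t[1]-p0[1])*100,(t[0]-p0[0])*100))
```

```text
-15.0 x 0.02 y -1.95
-11.0 x -0.33 y -2.74
-7.0 x -0.63 y -3.53
-3.0 x -0.87 y -4.33
1.0 x -1.06 y -5.13
5.0 x -1.19 y -5.93
9.0 x -1.27 y -6.73
13.0 x -1.29 y -7.52
17.0 x -1.24 y -8.29
21.0 x -1.12 y -9.07
25.0 x -0.95 y -9.85
29.0 x -0.72 y -10.61
33.0 x -0.43 y -11.37
37.0 x -0.09 y -12.11
41.0 x 0.31 y -12.84
45.0 x 0.77 y -13.54
49.0 x 1.28 y -14.21
53.0 x 1.84 y -14.84
57.0 x 2.45 y -15.44
61.0 x 3.11 y -15.99
65.0 x 3.82 y -16.50
69.0 x 4.56 y -17.18
73.0 x 5.32 y -17.80
77.0 x 6.09 y -18.19
81.0 x 6.88 y -18.34
```

Emit:
play_rows(rows=[[[0,-1,0],0,0],[[0,-1.6,0],0,0],[[0,-2.2,0],0,0],[[-0.3,-2.8,0],0,0],[[-0.6,-3.5,0],0,0],[[-0.9,-4.3,0],0,0],[[-1.1,-5.1,0],0,0],[[-1.2,-5.9,0],0,0],[[-1.3,-6.7,0],0,0],[[-1.3,-7.5,0],0,0],[[-1.25,-8.3,0],0,0],[[-1.1,-9.1,0],0,0]])

```text
time: 6.97
ee_pos: [0.5487, -0.1183, 0.3089]
tcp_rot: [85.9, 89.8, 0.7]
wrist_force: [11.2, 1.6, -0.5]
opening: -0.0001
```

Run:
```python
from h import *
mach()
p,d=snap('scene','scene4'); q,_=snap('top','top4'); cv2.imwrite('pics/s4z.png',np.hstack([cv2.resize(p[70:270,170:370],None,fx=2,fy=2),cv2.resize(q[70:270,170:370],None,fx=2,fy=2)]))
```

```text
t 6.97 mx,my,z [ 0.5373 -0.1624  0.3089] heading y 4.72 F [11.2  1.6 -0.5]
```

View pics/s4z.png

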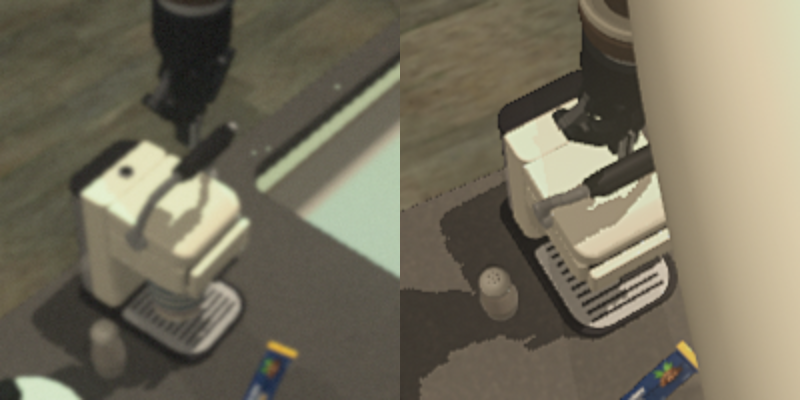

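Emit:
play_rows(rows=[[[0.25,-0.75,0],0,0],[[0.5,-1.5,0],0,0],[[0.8,-2.25,0],0,0],[[1.15,-3.0,0],0,0],[[1.55,-3.75,0],0,0],[[2.0,-4.45,0],0,0]])

```text
time: 7.57
ee_pos: [0.5047, -0.122, 0.2896]
tcp_rot: [81.3, 89.7, -3.9]
wrist_force: [10.9, 1.4, 3.6]
opening: -0.0003
```

Run:
```python
from h import *
mach()
p,d=snap('scene','scene5'); q,_=snap('top','top5'); cv2.imwrite('pics/s5z.png',np.hstack([cv2.resize(p[70:270,170:370],None,fx=2,fy=2),cv2.resize(q[70:270,170:370],None,fx=2,fy=2)]))
```

```text
t 7.57 mx,my,z [ 0.4932 -0.1625  0.2896] heading y 4.73 F [10.9  1.4  3.6]
```

View pics/s5z.png

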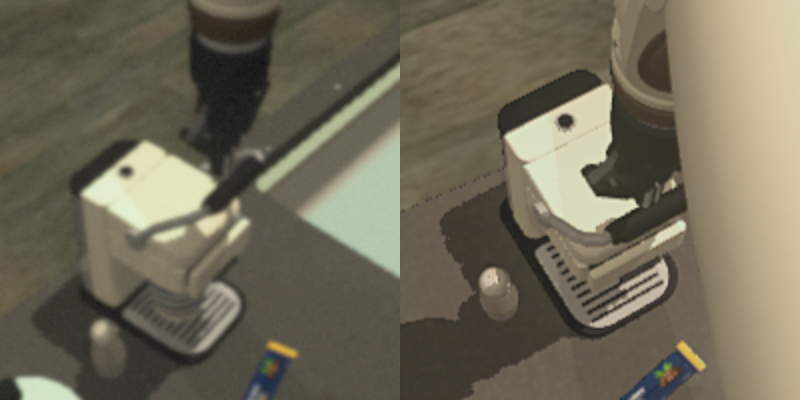

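Emit:
play_rows(rows=[[[0.5,-0.8,0],0,0],[[1.0,-1.5,0],0,0],[[1.6,-2.1,0],0,0],[[2.25,-2.7,0],0,0],[[2.95,-3.3,0],0,0],[[3.7,-3.9,0],0,0],[[4.4,-4.4,0],0,0],[[4.4,-4.4,0],0,0]])

```text
time: 8.33
ee_pos: [0.4583, -0.1256, 0.2438]
tcp_rot: [-96.0, 89.9, 178.7]
wrist_force: [-1.0, 0.4, 0.6]
opening: -0.0004
```

Run:
```python
from h import *
mach()
p,d=snap('scene','scene6'); q,_=snap('top','top6'); cv2.imwrite('pics/s6z.png',np.hstack([cv2.resize(p[70:270,170:370],None,fx=2,fy=2),cv2.resize(q[70:270,170:370],None,fx=2,fy=2)]))
```

```text
t 8.33 mx,my,z [ 0.4466 -0.1623  0.2438] heading y 4.69 F [-1.   0.4  0.6]
```

View pics/s6z.png

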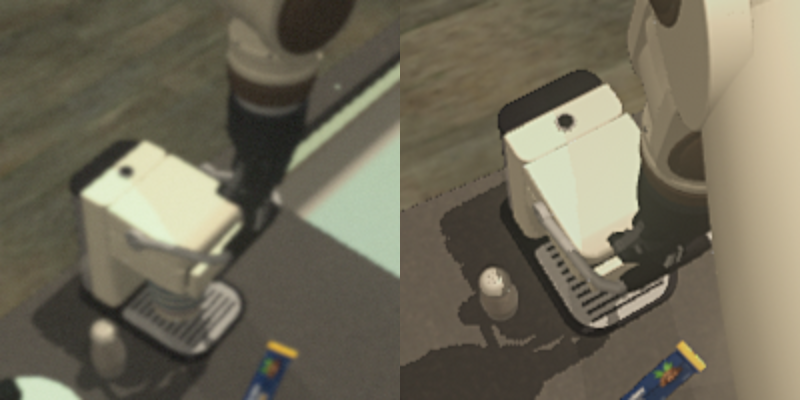

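Emit:
play_rows(rows=[[[0.4,-0.3,0],0,0],[[0.8,-0.4,0],0,0],[[1.2,-0.4,0],0,0],[[1.5,-0.4,0],0,0],[[1.8,-0.4,0],0,0],[[2.1,-0.4,0],0,0],[[2.2,-0.4,0],0,0]])

```text
time: 9.02
ee_pos: [0.4559, -0.1258, 0.2216]
tcp_rot: [-110.5, 90.0, 164.2]
wrist_force: [-0.0, -0.4, 0.1]
opening: -0.0003
```

Run:
```python
from h import *
mach()
```

```text
t 9.02 mx,my,z [ 0.4442 -0.1624  0.2216] heading y 4.72 F [-0.  -0.4  0.1]
```

Emit:
play_rows(rows=[[[-1,0,0],0,0],[[-3,0,0],0,0],[[-6,0,0],0,0],[[-9,0,0],0,0],[[-12,0,-3],0,0],[[-14,0,0],0,0],[[-15,0,3],0,0],[[-15,0,6],0,0],[[-15,0,9],0,0],[[-15,0,12],0,0],[[-15,0,14],0,0],[[-15,0,14],0,0]])

```text
time: 10.02
ee_pos: [0.4676, -0.2686, 0.3718]
tcp_rot: [-79.2, 89.9, -164.7]
wrist_force: [0.7, -0.2, -0.1]
opening: -0.0001
```

Run:
```python
from h import *
mach()
p,d=snap('scene','scene7'); q,d2=snap('top','top7'); cv2.imwrite('pics/s7z.png',np.hstack([cv2.resize(p[70:270,170:370],None,fx=2,fy=2),cv2.resize(q[70:270,170:370],None,fx=2,fy=2)]))
a=np.deg2rad(YAW)
for n,D in(('scene',d),('top',d2)):
    W=cloud(n,D).reshape(-1,3);W=W[np.isfinite(W).all(1)]
    mx=W[:,0]*np.cos(a)+W[:,1]*np.sin(a);my=-W[:,0]*np.sin(a)+W[:,1]*np.cos(a)
    s=(W[:,2]>.2)&(W[:,2]<.26)&(abs(my+.162)<.045)&(mx>.40)&(mx<.465)
    print(n,'grip',s.sum(), mx[s].min() if s.any() else 0, np.percentile(mx[s],[2,98]),np.percentile(W[s,2],[50,98]))
    s=(W[:,2]>.147)&(W[:,2]<.173)&(abs(my+.162)<.055)&(mx>.455); print('face',s.sum(),np.percentile(mx[s],[1,5,10]))
```

```text
t 10.02 mx,my,z [ 0.4443 -0.3056  0.3718] heading y 4.56 F [ 0.7 -0.2 -0.1]
scene grip 327 0.43252329996268185 [0.43318991 0.45209087] [0.21623223 0.21967968]
face 199 [0.4799363  0.48014551 0.48036431]
top grip 538 0.4310443795192717 [0.43154181 0.45241095] [0.21739967 0.22162982]
face 233 [0.47820378 0.47838246 0.47859428]
```

View pics/s7z.png

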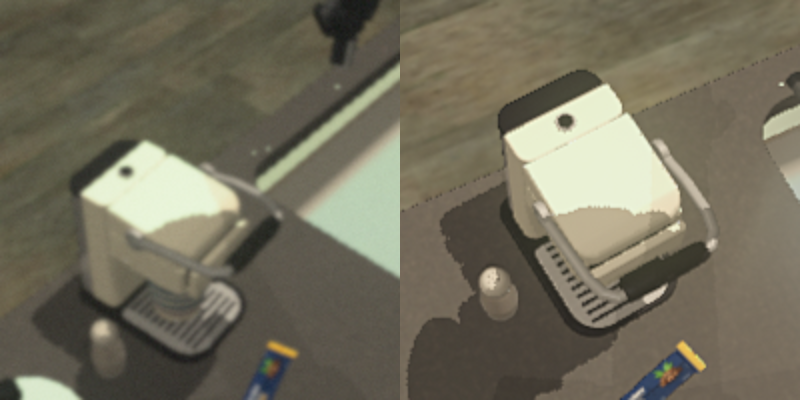

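Run:
```python
from h import *
bot.job_done()
```

```text
the job is handed in; nothing more can be done
```

The coffee machine is ready to brew: the capsule drawer is fully in, and the handle is locked down and stays down by itself. The job was handed in at about 10 s of the 54 s allowed.

- **Drawer:** With the handle still up, I pushed the drawer about 22 mm in with closed fingers until it met its hard stop. The highest force I read was about 17 N. The last images still show the panel against the head.
- **Handle:** I pushed the grip from behind, then from above, always with closed fingers. The highest force I read was about 12 N, and there was no jam. After the fingers drew back, the top of the grip measured 220–222 mm against the 219.5 mm expected when locked. That is within the roughly 2 mm camera calibration error.
- **Other items:** The salt shaker and snack bar look unmoved in the last images. The mug is mostly hidden under the head, but nothing went near it. The fingers touch nothing.

No check failed. The force readings are only the ones taken at the end of each move.

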